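# Change over from one index-card box to the other

## Robot

A 6-joint arm with a two-finger parallel gripper is mounted at the origin on a cart in front of the work surface, level with it; the furniture and walls round the work are solid. World frame = base frame: x ahead of the robot, y to its left, z up, the work surface at z = 0. Lengths are in m, angles in rad, forces in N, time in s.
With the tool pointing down it reaches from about 0.35 to 0.975 m from the base axis. Payload 4.9 kg.
Tool frame: the origin (TCP) lies at the very end of the fingers, on their centre line; the grasp point (between the pads) lies 19 mm behind it; y points along the fingers, z is the direction in which the jaws open and shut, and the axes are right-handed (so a half turn about y gives the same grasp; the last joint's range is limited). The gripper opens to 85 mm and grips with 20 to 120 N. Pads are 22 mm wide; open, the fingers measure 114 mm over their backs; the gripper's body (76 mm by 85 mm) begins 54 mm behind the grasp point. The pads swing forward as they close: fully open they stand 13 mm farther back than shut.
Start: joints at [-1.333, 0.053, 1.613, -0, 1.476, -0.119], TCP at [0.218, -0.586, 0.231] pointing down, gripper open.
Joint ranges: [-3.01, 3.01], [-1.01, 2.22], [0.06, 2.58], [-1.02, 4.17], [0.09, 2.62], [-3.14, 3.14]. Speed limits (rad/s): [2.57, 2.57, 3.14, 3.14, 3.14, 3.14].

## Interface

Orientations are given as a rotation vector (axis times angle).
In Python, from station import ctrl gives the robot as it stands.
- The arm moves only by the tool arm_command, never from a script. Its argument "steps" is a list of rows, each a list of 3 entries, a list of its own where there are three numbers: the shift along the tool's x, y, z in m, then the turn, a rotation vector about the tool's x, y, z in degrees, then the opening, from 0 (shut) to 1 (fully open). In form: [[[dx, dy, dz], [ax, ay, az], gripper], ...]. A call has 1 to 5 rows; each row is the pose to reach, as a shift and turn from the pose measured when the call began, along the tool's axes at that moment; what a row does not reach only later rows make up. A row lasts 1/10 s, in which the tool goes at most 50 mm and 8.59 degrees, less where a joint would pass 70% of its speed; a pose out of reach is approached as far as the arm can. A call with a gripper value outside its range is refused whole. The fingers move at their own pace and stop on an object; "force" is the grip in N (left out, the last holds). Time passes only in rows, so rows that repeat a pose let the fingers close. It gives the time, the measured TCP pose, the force and the opening at its end, in the units of the state.
- ctrl.get_obs(): the state, without advancing time (a new reading comes with each control period).
- ctrl.get_image(name): name is "scene" or "top" or "wrist"; returns a dict with "img" (480x640x3 uint8, red, green, blue), "camera_matrix" (3x3 intrinsics, pixels), "world_from_camera" (4x4, takes a point from camera to world coordinates). Camera axes: x right, y up, looking along -z (the intrinsics and any distortion apply to the point x, -y, -z); pixel columns grow to the right and rows downward; lengths in m; the calibration is good to about 2 mm. A picture is of the moment at which its call begins. There is no depth.
- ctrl.finish_job(): hands the job in, once; it reports no verdict.
Trained networks look in a picture, given as the dict that the camera call returned (one of the last four; its "shot" number tells which), for a name from the list of things; names that differ only in an ending like _2 or _b are one class to them, and where a whole thing is asked for, a point or a joint stands for the part that bears it (a point fixed in the world has none). Each returns a list of dicts, best first, with "confidence" (0 to 1); they miss things now and then, are a little off and sometimes report something else, mostly with a low value. They report only what shows in the picture. A call takes as long as a camera call.
- ctrl.boxes_of(picture, name): "position" ([row, column] in pixels, amid what is visible of it).
The state is a dict: "t": time; "q": joint angles; "dq": joint speeds; "effort": joint torques, N m; "tool_pos": TCP position; "tool_rot": TCP orientation; "contact_force": force on the tool from outside, world axes, zero at the start; "wrist_torque": the same for the moment, N m; "opening": finger opening in m.
Only numpy, scipy, OpenCV 4.12 (cv2) and the standard library are available. Lean on these libraries where they do the work, as an engineer would, in place of code of your own. Each camera call takes 0.05 s, during which the arm holds its last target.

## Task

One of the two index-card boxes has been left open: push its lid over so that it falls shut, then flip up the lid of the other box by the steel thumb tab and push it over past upright, so that it stays open by itself when you let go. Only push the lids gently with the fingertips or the outside of the fingers: do not pinch or lift anything, and leave both boxes and the other things standing where they are.

Things in the scene. Friction and masses are not known exactly. Their poses are not given: they have to be found in the camera images.
- box_a: Card box found open: dark green, 66 deep x 144 wide x 92 mm high, 1 kg with cards, loose. Origin: centre of its underside; x points from front to back (hinge side), y along its width, z up. Its front faces the robot's side (-x) within 0.3 rad. The two boxes look alike and either may be the left one; only their lids tell them apart
- box_a_lid (a joint): Lid of the box found open, hinged along its top back edge. 0 = shut, grows as it opens, stop at 1.9 rad. 66 x 144 mm top with a 35 mm apron down its front edge (open: the apron points forward at the top). 60 g, light damping, no spring or catch: left alone it falls shut below about 1.62 rad and falls back on to the stop above that
- box_a_tabtip (a point): Middle of the free part of the steel thumb tab on the lid of the box found open; moves with the lid. In plane with the lid's top, mid front edge: 36 mm wide, 2 mm thick with a 6 mm bead at its end, sticks out 22 mm (this point 11 mm out; bead centre 88 mm from the hinge axis). Shut: 93 mm above the worktop, free air below. Open: points up, 165 mm high. Axes as the box's, turning with the lid
- box_a_hinge (a point): Middle of the hinge axis of the box found open, 90 mm above the worktop, 35 mm behind the box's centre; the axis runs along the box's y
- box_b: Card box found shut: dark green, 66 deep x 144 wide x 92 mm high, 1 kg with cards, loose. Origin: centre of its underside; x points from front to back (hinge side), y along its width, z up. Its front faces the robot's side (-x) within 0.3 rad. The two boxes look alike and either may be the left one; only their lids tell them apart
- box_b_lid (a joint): Lid of the box found shut, hinged along its top back edge. 0 = shut, grows as it opens, stop at 1.9 rad. 66 x 144 mm top with a 35 mm apron down its front edge (open: the apron points forward at the top). 60 g, light damping, no spring or catch: left alone it falls shut below about 1.62 rad and falls back on to the stop above that
- box_b_tabtip (a point): Middle of the free part of the steel thumb tab on the lid of the box found shut; moves with the lid. In plane with the lid's top, mid front edge: 36 mm wide, 2 mm thick with a 6 mm bead at its end, sticks out 22 mm (this point 11 mm out; bead centre 88 mm from the hinge axis). Shut: 93 mm above the worktop, free air below. Open: points up, 165 mm high. Axes as the box's, turning with the lid
- box_b_hinge (a point): Middle of the hinge axis of the box found shut, 90 mm above the worktop, 35 mm behind the box's centre; the axis runs along the box's y
- glue_stick: White glue stick, 27 mm across, 96 mm tall, standing between the two boxes; a loose bystander. Origin: centre of its underside
- rubber_stamp: Wooden hand stamp, 35 x 61 x 72 mm, standing at the front edge between the boxes; a loose bystander. Origin: centre of its underside
- clip_tin: Round tin with a green lid, 66 mm across, 30 mm high, left of the left box; a loose bystander. Origin: centre of its underside
- battery_9v: Small block battery, 28 x 31 x 47 mm, standing at the right towards the back; a loose bystander. Origin: centre of its underside
- eraser: Eraser, 34 x 46 x 12 mm, lying at the left near the front edge; a loose bystander. Origin: centre of its underside
- torch: White torch, 33 mm across, 103 mm tall, standing at the right towards the back; a loose bystander. Origin: centre of its underside
- highlighter: Marker pen, 129 x 29 x 22 mm, lying right of the right box; a loose bystander. Origin: centre of its underside

How it is judged:
On the way, in this order (a step that is already met when the one before it is completed fails the run):
1. the lid found open is shut (value of joint box_a_lid below 0.06 rad), for 0.2 s.
2. the other lid has been flipped past upright and rests open (value of joint box_b_lid above 1.8 rad), for 0.2 s.
At the end, for the whole second after the job is handed in: The lid found open is shut (under 0.06 rad), the other lid rests past upright (over 1.8 rad), both boxes stand flat within 40 mm of where they stood, at rest, and the bystanders are within 40 mm of where they stood (value of joint box_a_lid below 0.06 rad and value of joint box_b_lid above 1.8 rad and distance of each of box_a, box_b, glue_stick, rubber_stamp, clip_tin, battery_9v, eraser, torch, highlighter from where it was at the start of the episode below 0.04 m and angle between each of box_a, box_b's own z axis and vertical below 0.05 rad and linear speed of each of box_a, box_b below 0.02 m/s); the robot touches nothing.
It fails at once if a box is lifted or tipped (height (world z) of any of box_a, box_b above 0.015 m or angle between any of box_a, box_b's own z axis and vertical above 0.2 rad).
It fails at once if a box is shoved more than 40 mm (distance of any of box_a, box_b from where it was at the start of the episode above 0.04 m).
It fails at once if a lid is pinched or forced (over 20 N between the fingers and a box) (contact force between the fingers and box_a above 20 N or contact force between the fingers and box_b above 20 N).
It fails at once if a bystander is knocked over, lifted or moved more than 40 mm (distance of any of glue_stick, rubber_stamp, clip_tin, battery_9v, eraser, torch, highlighter from where it was at the start of the episode above 0.04 m or angle between any of glue_stick, rubber_stamp, clip_tin, battery_9v, eraser, torch's own z axis and vertical above 0.5 rad).
It also fails if it takes over 56 s, if anything falls off the work surface, if the arm or the gripper's body presses on something with over 40 N, if the wrist force passes 120 N, or if a joint passes its speed limit or range.

## Working session

There is one attempt and no reset: what is moved stays moved. The work goes in short steps, Python scripts to look and compute and a tool call to move; the robot and the scene stay as the last step left them, time stands still between calls to the robot, and variables do not carry over. Pictures are saved under pics/ and viewed, and the job is handed in when it is done.

Besides the shell and the picture viewer there is one more tool, called after ">>>" in YAML: its name, and indented under it one key for each argument. arm_command: Moves the arm, as the interface text tells. Its arguments: {"type":"object","properties":{"steps":{"type":"array"},"force":{"type":"number"}},"required":["steps"]}

```bash
mkdir -p pics; ls
python3 - <<'E'
from station import ctrl
import cv2
o=ctrl.get_obs()
print({k:o[k] for k in ('t','tool_pos','tool_rot','contact_force','opening')})
for n in("scene","top"):
    p=ctrl.get_image(n); cv2.imwrite(f"pics/{n}0.png",p["img"][:,:,::-1]); print(n,p["camera_matrix"],p["world_from_camera"],[k for k in p])
    for nm in("box_a","box_a_tabtip","glue_stick","rubber_stamp","torch"):
        print(nm,[(d["position"],d["confidence"]) for d in ctrl.boxes_of(p,nm)][:4])
E
```

```text
pics
{'t': 0.0, 'tool_pos': array([ 0.2181495 , -0.58502616,  0.23003533]), 'tool_rot': array([-0.36573834,  2.02924873, -2.02504993]), 'contact_force': array([-0.06499494,  0.81608898, -0.28642029]), 'opening': 0.0854929645095317}
scene [[438.76967153   0.         311.3607578 ]
 [  0.         438.76967153 238.53685885]
 [  0.           0.           1.        ]] [[-0.87321336  0.2447915  -0.42139714  0.1309547 ]
 [-0.4873068  -0.42878837  0.76070534  0.81392893]
 [ 0.00552401  0.86960776  0.4937123   0.59152485]
 [ 0.          0.          0.          1.        ]] ['img', 'camera_matrix', 'world_from_camera', 'shot']
box_a [([220.6, 358.4], 0.86), ([274.2, 282.5], 0.8)]
box_a_tabtip [([248.7, 340.3], 0.57)]
glue_stick [([251.3, 341.1], 0.93), ([232.0, 264.2], 0.42)]
rubber_stamp [([273.9, 393.4], 0.79), ([209.3, 363.6], 0.42)]
torch []
top [[546.3047947    0.         319.37178033]
 [  0.         546.3047947  246.66674684]
 [  0.           0.           1.        ]] [[-4.17410100e-01  8.86105194e-01 -2.01460647e-01  3.25504329e-01]
 [-9.08717693e-01 -4.06783554e-01  9.35910973e-02  1.30931192e-01]
 [ 9.80679308e-04  2.22136724e-01  9.75015033e-01  1.24899009e+00]
 [ 0.00000000e+00  0.00000000e+00  0.00000000e+00  1.00000000e+00]] ['img', 'camera_matrix', 'world_from_camera', 'shot']
box_a [([287.1, 253.5], 0.78), ([226.5, 402.9], 0.72)]
box_a_tabtip [([388.1, 232.5], 0.67), ([209.0, 453.2], 0.67)]
glue_stick [([270.6, 342.7], 0.62)]
rubber_stamp [([322.6, 366.3], 0.79)]
torch []
```

View pics/scene0.png

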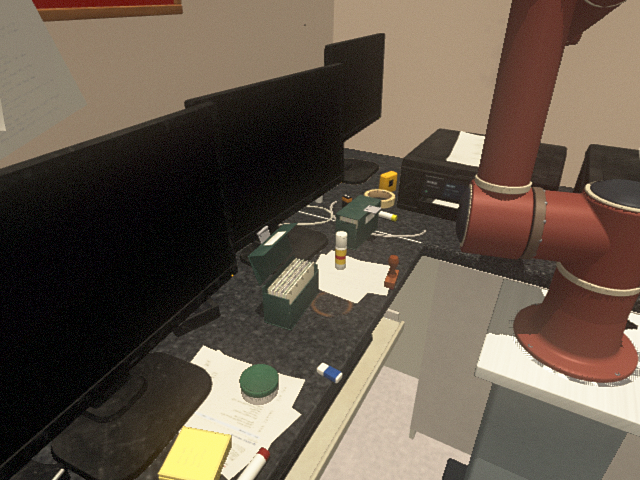

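View pics/top0.png

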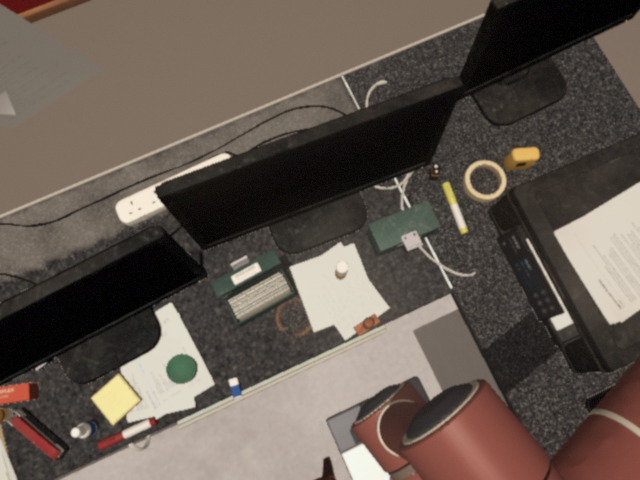

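Run:
```python
import cv2
t=cv2.imread("pics/top0.png"); cv2.imwrite("pics/top0z.png",cv2.resize(t[160:340,200:480],None,fx=2.85,fy=2.85,interpolation=cv2.INTER_CUBIC))
t=cv2.imread("pics/scene0.png"); cv2.imwrite("pics/scene0z.png",cv2.resize(t[165:335,210:440],None,fx=3.4,fy=3.4,interpolation=cv2.INTER_CUBIC))
```

```text
(no output)
```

View pics/top0z.png

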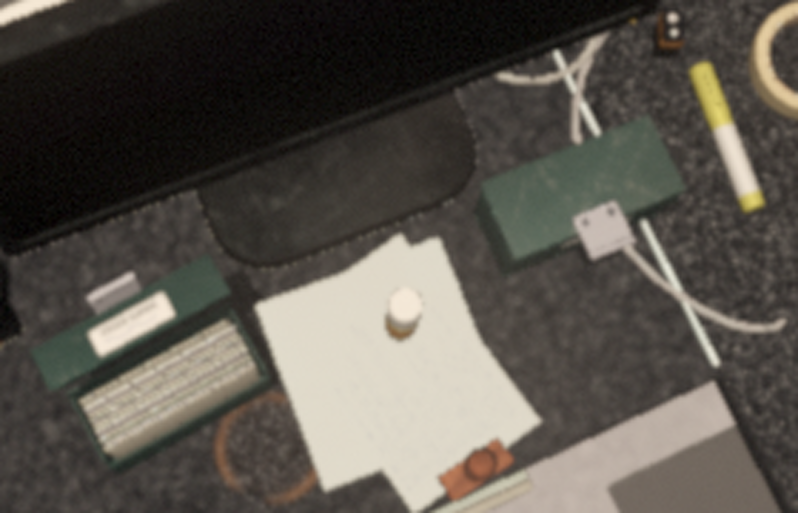

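View pics/scene0z.png

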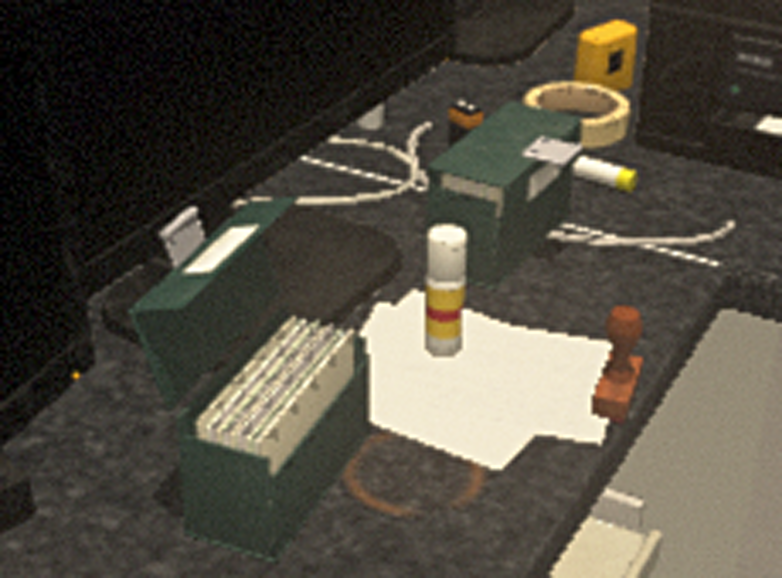

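```bash
cat > h.py <<'E'
import numpy as np
CAM={"scene":(np.array([[438.76967153,0,311.3607578],[0,438.76967153,238.53685885],[0,0,1]]),np.array([[-0.87321336,0.2447915,-0.42139714,0.1309547],[-0.4873068,-0.42878837,0.76070534,0.81392893],[0.00552401,0.86960776,0.4937123,0.59152485],[0,0,0,1]])),
"top":(np.array([[546.3047947,0,319.37178033],[0,546.3047947,246.66674684],[0,0,1]]),np.array([[-4.17410100e-01,8.86105194e-01,-2.01460647e-01,3.25504329e-01],[-9.08717693e-01,-4.06783554e-01,9.35910973e-02,1.30931192e-01],[9.80679308e-04,2.22136724e-01,9.75015033e-01,1.24899009],[0,0,0,1]]))}
def back(cam,u,v,z):
    K,T=CAM[cam] if isinstance(cam,str) else cam
    d=np.linalg.inv(K)@[u,v,1]; d=T[:3,:3]@(d*[1,-1,-1]); o=T[:3,3]
    return o+d*(z-o[2])/d[2]
def proj(cam,P):
    K,T=CAM[cam] if isinstance(cam,str) else cam
    p=(np.asarray(P)-T[:3,3])@T[:3,:3]; q=(p*[1,-1,-1])@K.T
    return q[...,:2]/q[...,2:]
def lidpt(pose,th,r,h,y):
    # pose x,y,yaw ; r distance from hinge forward, h above hinge (lid frame)
    x=0.035-r*np.cos(th)+h*np.sin(th); z=0.09+r*np.sin(th)+h*np.cos(th)
    c,s=np.cos(pose[2]),np.sin(pose[2])
    return np.array([pose[0]+c*x-s*y,pose[1]+s*x+c*y,z])
def bpt(pose,x,y,z):
    c,s=np.cos(pose[2]),np.sin(pose[2]); return np.array([pose[0]+c*x-s*y,pose[1]+s*x+c*y,z])
E
cat > fit.py <<'E'
from h import *
from scipy.optimize import least_squares
tz=lambda u,v:(200+u/2.85,160+v/2.85); sz=lambda u,v:(210+u/3.4,165+v/3.4)
# box_b
B=[("top",tz(482,188),(33,72,92)),("top",tz(648,118),(33,-72,92)),("top",tz(685,185),(-33,-72,92)),("top",tz(505,255),(-33,72,92)),
("scene",sz(429,173),(33,72,92)),("scene",sz(500,192),(-33,72,92)),("scene",sz(580,120),(-33,-72,92)),("scene",sz(518,100),(33,-72,92)),("scene",sz(493,287),(-33,72,0))]
A=[("top",tz(110,466),(-33,72,88)),("top",tz(270,380),(-33,-72,88)),("scene",sz(272,470),(-33,72,88)),("scene",sz(185,432),(33,72,88)),("scene",sz(365,350),(-33,-72,88)),("scene",sz(277,560),(-33,72,0)),("scene",sz(187,535),(33,72,0))]
LA=[("top",tz(50,388),(66,72)),("top",tz(230,300),(66,-72)) ,("scene",sz(293,200),(66,-72)),("scene",sz(135,308),(66,72))]
for n,L in(("b",B),("a",A)):
    def f(p): return np.concatenate([proj(c,bpt(p,*np.array(q)/1e3))-uv for c,uv,q in L])
    r=least_squares(f,[.7,0,0],loss="soft_l1"); print(n,r.x.round(4)); print(f(r.x).reshape(-1,2).round(1).tolist())
    if n=="a":
        for c,u in(("top",tz(113,290)),("scene",sz(182,237))): print("a tab pred",proj(c,lidpt(r.x,1.9,.077,.003,0)).round(1),np.round(u,1))
        tip=[proj(c,lidpt(r.x,1.9,.066,.002,y)).round(1).tolist() for c in("top","scene") for y in(.072,-.072)]; print("lidcorners",tip)
    else:
        for c,u in(("top",tz(603,230)),("scene",sz(552,150))): print("b tab pred",proj(c,lidpt(r.x,0,.077,.003,0)).round(1),np.round(u,1))
E
python3 fit.py
python3 -c "
from h import *
for n,u,v in(('glue foot',200+402/2.85,160+330/2.85),('stamp',200+475/2.85,160+475/2.85),('mat corner near',200+262/2.85,160+262/2.85)): print(n,back('top',u,v,0))
print('glue top',back('top',200+406/2.85,160+305/2.85,.096))
print('stand',back('scene',210+250/3.4,165+300/3.4,0.01))
"
```

```text
b [ 0.531  -0.1679 -0.0623]
[[-1.6, -2.7], [0.3, -0.8], [-0.6, 2.6], [1.8, 1.2], [-1.5, -2.2], [0.5, -1.3], [1.4, -0.3], [-1.9, 0.2], [0.5, 2.3]]
b tab pred [411.2 242.7] [411.6 240.7]
b tab pred [373.5 210.1] [372.4 209.1]
a [0.5231 0.1823 0.0698]
[[-3.4, 1.6], [0.6, -0.7], [1.1, -6.2], [-3.6, -4.0], [4.8, -7.9], [0.4, 3.1], [-2.0, 0.9]]
a tab pred [240.3 263.2] [239.6 261.8]
a tab pred [264.6 235.2] [263.5 234.7]
lidcorners [[210.3, 282.8], [273.2, 249.6], [247.5, 257.1], [283.8, 225.0]]
glue foot [ 0.49973473 -0.00572335  0.        ]
stamp [ 0.36959549 -0.00877815  0.        ]
mat corner near [0.59888428 0.07466107 0.        ]
glue top [ 0.50235367 -0.00607459  0.096     ]
stand [0.65178246 0.01873417 0.01      ]
```

```bash
cat >> fit.py <<'E'
print("----")
A=[a for a in A if a[2][2]==0]+[]
def g(p):
    r=[proj(c,bpt(p,*np.array(q)/1e3))-uv for c,uv,q in A]
    r+=[proj(c,lidpt(p,p[3],q[0]/1e3,.002,q[1]/1e3))-uv for c,uv,q in LA[2:]]
    r+=[proj(c,lidpt(p,p[3],.077,.003,0))-np.array(uv) for c,uv in(("top",tz(113,292)),("scene",sz(182,237)))]
    r+=[proj(c,lidpt(p,p[3],.09,.003,0))-np.array(uv) for c,uv in(("top",tz(108,277)),)]
    r+=[proj("top",bpt(p,-.033,y,p[4]))-np.array(uv) for y,uv in((.072,tz(110,466)),(-.072,tz(270,380)))]
    r+=[proj("scene",bpt(p,x,y,p[4]))-np.array(uv) for x,y,uv in((-.033,.072,sz(272,470)),(.033,.072,sz(185,432)),(-.033,-.072,sz(365,350)))]
    return np.concatenate(r)
r=least_squares(g,[.52,.18,.07,1.9,.08],loss="soft_l1"); print(r.x.round(4)); print(g(r.x).reshape(-1,2).round(1).tolist())
print("tab a",lidpt(r.x,1.9,.077,.003,0),"bead",lidpt(r.x,1.9,.088,.003,0))
for z in(.05,.08,.1,.12,.15,.18,.2):
    P=[back("top",*tz(*u),z) for u in((30,245),(200,185),(440,95))]
    q=(proj("scene",np.array(P))-[210,165])*3.4
    print(z,np.round(P,3)[:,:2].tolist(),q.round(0).tolist())
E
python3 fit.py | sed -n '/----/,$p'
python3 - <<'E'
import cv2
t=cv2.imread("pics/scene0.png"); c=t[180:290,190:360].astype(float)
c=(255*(c/255)**.5).astype('uint8')
cv2.imwrite("pics/s1.png",cv2.resize(c,None,fx=4.6,fy=4.6,interpolation=cv2.INTER_CUBIC))
E
```

```text
----
[0.5259 0.1792 0.0761 1.8983 0.0699]
[[0.2, 1.7], [-2.1, -0.3], [-13.0, 0.3], [-2.3, 0.5], [1.3, -0.9], [0.8, -0.4], [1.3, 1.3], [-1.1, 0.6], [1.8, -1.5], [1.1, 0.1], [-3.3, 2.4], [4.0, -1.9]]
tab a [0.58848893 0.1839498  0.16189524] bead [0.59203483 0.18422002 0.17230454]
0.05 [[0.677, 0.238], [0.666, 0.096], [0.654, -0.11]] [[27.0, 394.0], [172.0, 296.0], [333.0, 183.0]]
0.08 [[0.668, 0.235], [0.657, 0.097], [0.646, -0.104]] [[36.0, 356.0], [179.0, 263.0], [338.0, 154.0]]
0.1 [[0.662, 0.233], [0.652, 0.098], [0.64, -0.1]] [[43.0, 330.0], [184.0, 239.0], [342.0, 135.0]]
0.12 [[0.656, 0.232], [0.646, 0.098], [0.635, -0.096]] [[49.0, 303.0], [189.0, 216.0], [346.0, 114.0]]
0.15 [[0.648, 0.229], [0.638, 0.099], [0.627, -0.09]] [[59.0, 261.0], [197.0, 179.0], [352.0, 83.0]]
0.18 [[0.639, 0.226], [0.629, 0.1], [0.618, -0.084]] [[69.0, 218.0], [205.0, 141.0], [358.0, 50.0]]
0.2 [[0.633, 0.224], [0.623, 0.101], [0.613, -0.08]] [[77.0, 189.0], [211.0, 114.0], [362.0, 27.0]]
```

View pics/s1.png

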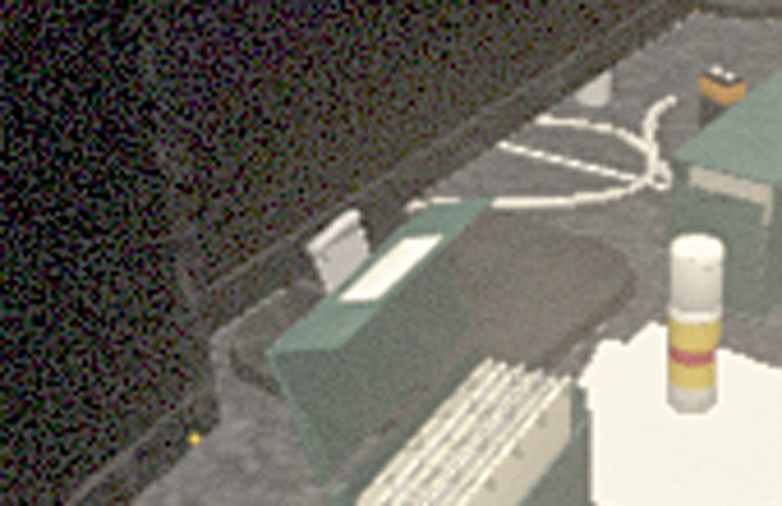

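```bash
cat > plan.py <<'E'
import sys,numpy as np,json
from scipy.spatial.transform import Rotation as R
from station import ctrl
def target_R(tilt,yaw):
    t=np.radians(tilt); c,s=np.cos(yaw),np.sin(yaw); W=np.array([[c,-s,0],[s,c,0],[0,0,1]])
    y=W@[np.sin(t),0,-np.cos(t)]; z=W@[0,1,0]; return R.from_matrix(np.c_[np.cross(y,z),y,z])
def plan(pos,tilt,yaw,lin=.048,ang=8.4,n=5,grip=0,half=None):
    o=ctrl.get_obs(); p0=np.array(o["tool_pos"]); r0=R.from_rotvec(o["tool_rot"]); Rt=target_R(tilt,yaw)
    d=r0.inv().apply(np.array(pos)-p0); w=(r0.inv()*Rt).as_rotvec(degrees=True)
    k=max(np.linalg.norm(d)/lin,np.linalg.norm(w)/ang,1e-9); N=int(np.ceil(k))
    rows=[]
    for i in range(1,min(n,N)+1):
        f=i/N; rows.append([[round(float(v),4) for v in d*f],[round(float(v),1) for v in w*f],grip])
    print("t",round(o["t"],2),"tcp",p0.round(4),"need",N,"F",np.round(o["contact_force"],2),"q",np.round(o["q"],2)); print(json.dumps(rows))
if __name__=="__main__":
    a=[float(v) for v in sys.argv[1:]]
    plan(a[:3],a[3],a[4],**({"lin":a[5]} if len(a)>5 else {}))
E
python3 plan.py .30 -.45 .38 0 0; python3 -c "
from station import ctrl
from scipy.spatial.transform import Rotation as R
print(R.from_rotvec(ctrl.get_obs()['tool_rot']).as_matrix().round(2))"
```

```text
t 0.6 tcp [ 0.2183 -0.5857  0.2314] need 19 F [ 0.53  0.1  -0.28] q [-1.33  0.05  1.61  0.    1.48 -0.12]
[[[-0.0065, -0.0078, -0.0052], [-0.0, -8.4, 0.0], 0], [[-0.013, -0.0156, -0.0104], [-0.0, -16.8, 0.0], 0], [[-0.0196, -0.0235, -0.0156], [-0.0, -25.2, 0.0], 0], [[-0.0261, -0.0313, -0.0208], [-0.0, -33.6, 0.0], 0], [[-0.0326, -0.0391, -0.0259], [-0.0, -42.0, 0.0], 0]]
[[-0.94  0.    0.35]
 [-0.35 -0.   -0.94]
 [ 0.   -1.    0.  ]]
```

```bash
sed -i 's/z=W@\[0,1,0\]/z=W@[0,-1,0]/' plan.py; python3 plan.py .28 -.48 .36 0 0.07
```

```text
t 0.6 tcp [ 0.2183 -0.5857  0.2314] need 4 F [ 0.53  0.1  -0.28] q [-1.33  0.05  1.61  0.    1.48 -0.12]
[[[-0.0237, -0.0322, -0.0194], [-0.0, 4.1, -0.0], 0], [[-0.0474, -0.0643, -0.0387], [-0.0, 8.2, -0.0], 0], [[-0.0711, -0.0965, -0.0581], [-0.0, 12.3, -0.0], 0], [[-0.0947, -0.1287, -0.0774], [-0.0, 16.4, -0.0], 0]]
```

>>> arm_command:
  steps:
    - [[-0.024,-0.032,-0.019],[0,4,0],0]
    - [[-0.047,-0.064,-0.039],[0,8,0],0]
    - [[-0.071,-0.096,-0.058],[0,12,0],0]
    - [[-0.095,-0.129,-0.077],[0,16,0],0]
    - [[-0.095,-0.129,-0.077],[0,16,0],0]

```text
t: 1.1
tool_pos: [0.2828, -0.4797, 0.3679]
tool_rot: [-0.082, 2.167, -2.189]
contact_force: [-0.8, 0.1, 0.8]
opening: 0.0124
```

```bash
python3 plan.py .47 .17 .36 30 0.07
```

```text
t 1.1 tcp [ 0.2828 -0.4797  0.3679] need 15 F [-0.8   0.12  0.81] q [-1.17 -0.16  1.6   0.    1.7   0.32]
[[[-0.0159, 0.0001, -0.0422], [-0.0, 0.0, 2.0], 0], [[-0.0318, 0.0003, -0.0844], [-0.1, 0.1, 4.0], 0], [[-0.0477, 0.0004, -0.1265], [-0.1, 0.1, 5.9], 0], [[-0.0636, 0.0006, -0.1687], [-0.1, 0.2, 7.9], 0], [[-0.0796, 0.0007, -0.2109], [-0.1, 0.2, 9.9], 0]]
```

>>> arm_command:
  steps:
    - [[-0.016,0,-0.042],[0,0,2],0]
    - [[-0.032,0,-0.084],[0,0,4],0]
    - [[-0.048,0,-0.126],[0,0,6],0]
    - [[-0.064,0,-0.169],[0,0,8],0]
    - [[-0.08,0,-0.211],[0,0,10],0]

```text
t: 1.6
tool_pos: [0.3456, -0.2617, 0.3653]
tool_rot: [0.105, 2.087, -2.093]
contact_force: [0.8, -0.3, 0.4]
opening: -0.0003
```

```bash
python3 plan.py .47 .17 .36 30 0.07
```

```text
t 1.6 tcp [ 0.3456 -0.2617  0.3653] need 10 F [ 0.84 -0.29  0.45] q [-0.92 -0.56  1.91  0.15  1.69  0.6 ]
[[[-0.0156, 0.0029, -0.042], [-0.0, 0.1, 2.0], 0], [[-0.0311, 0.0059, -0.0841], [-0.1, 0.1, 3.9], 0], [[-0.0467, 0.0088, -0.1261], [-0.1, 0.2, 5.9], 0], [[-0.0622, 0.0117, -0.1682], [-0.1, 0.3, 7.9], 0], [[-0.0778, 0.0147, -0.2102], [-0.2, 0.4, 9.8], 0]]
```

>>> arm_command:
  steps:
    - [[-0.016,0.003,-0.042],[0,0,2],0]
    - [[-0.032,0.006,-0.084],[0,0,4],0]
    - [[-0.048,0.009,-0.126],[0,0,6],0]
    - [[-0.064,0.012,-0.168],[0,0,8],0]
    - [[-0.08,0.015,-0.21],[0,0,10],0]

```text
t: 2.1
tool_pos: [0.4102, -0.0447, 0.3623]
tool_rot: [0.279, 1.998, -1.99]
contact_force: [1.4, -0.3, -0.1]
opening: -0.0002
```

```bash
python3 plan.py .52 .183 .32 30 0.076
```

```text
t 2.1 tcp [ 0.4102 -0.0447  0.3623] need 6 F [ 1.37 -0.32 -0.07] q [-0.39 -0.79  2.07  0.15  1.54  1.12]
[[[-0.0176, 0.0137, -0.0365], [-0.1, 0.1, 1.6], 0], [[-0.0351, 0.0273, -0.0729], [-0.2, 0.1, 3.2], 0], [[-0.0527, 0.041, -0.1094], [-0.2, 0.2, 4.8], 0], [[-0.0703, 0.0547, -0.1459], [-0.3, 0.3, 6.4], 0], [[-0.0878, 0.0683, -0.1823], [-0.4, 0.3, 8.0], 0]]
```

>>> arm_command:
  steps:
    - [[-0.018,0.014,-0.036],[0,0,2],0]
    - [[-0.035,0.027,-0.073],[0,0,3],0]
    - [[-0.053,0.041,-0.109],[0,0,5],0]
    - [[-0.07,0.055,-0.146],[0,0,6],0]
    - [[-0.09,0.068,-0.182],[0,0,8],0]

```text
t: 2.6
tool_pos: [0.504, 0.1467, 0.3273]
tool_rot: [0.407, 1.921, -1.903]
contact_force: [1.1, -0.1, 1.4]
opening: 0.0003
```

```bash
python3 plan.py .57 .184 .25 35 0.076 .03
```

```text
t 2.6 tcp [0.504  0.1467 0.3273] need 4 F [ 1.12 -0.1   1.44] q [ 0.17 -0.56  2.02 -0.06  1.19  1.67]
[[[-0.0059, 0.0251, -0.0082], [-0.1, 0.1, 1.6], 0], [[-0.0119, 0.0502, -0.0164], [-0.2, 0.3, 3.3], 0], [[-0.0178, 0.0753, -0.0246], [-0.3, 0.4, 4.9], 0], [[-0.0237, 0.1004, -0.0328], [-0.4, 0.5, 6.5], 0]]
```

>>> arm_command:
  steps:
    - [[-0.006,0.025,-0.008],[0,0,2],0]
    - [[-0.012,0.05,-0.016],[0,0,3],0]
    - [[-0.018,0.075,-0.025],[0,0,5],0]
    - [[-0.024,0.1,-0.033],[0,0,7],0]
    - [[-0.024,0.1,-0.033],[0,0,7],0]

```text
t: 3.1
tool_pos: [0.5682, 0.184, 0.2441]
tool_rot: [0.503, 1.855, -1.832]
contact_force: [0.3, -0.9, -1.1]
opening: -0.0001
```

```bash
python3 plan.py .622 .186 .205 35 0.076 .03
cat > look.py <<'E'
import sys,cv2,numpy as np
from station import ctrl
n,tag,u0,v0,w,h=sys.argv[1],sys.argv[2],*map(int,sys.argv[3:7])
p=ctrl.get_image(n); c=p["img"][v0:v0+h,u0:u0+w,::-1]; c=(255*(c/255.)**.6).astype('uint8')
f=min(800/w,600/h); cv2.imwrite(f"pics/{tag}.png",cv2.resize(c,None,fx=f,fy=f,interpolation=cv2.INTER_CUBIC)); print("scale",f)
E
python3 look.py scene s2 180 130 200 150
```

```text
t 3.1 tcp [0.5682 0.184  0.2441] need 3 F [ 0.33 -0.88 -1.09] q [ 0.23 -0.38  2.06 -0.13  0.86  1.77]
[[[-0.0072, 0.021, 0.0006], [-0.1, 0.2, 0.0], 0], [[-0.0144, 0.0419, 0.0012], [-0.3, 0.4, 0.0], 0], [[-0.0216, 0.0629, 0.0019], [-0.4, 0.6, 0.0], 0]]
scale 4.0
```

View pics/s2.png

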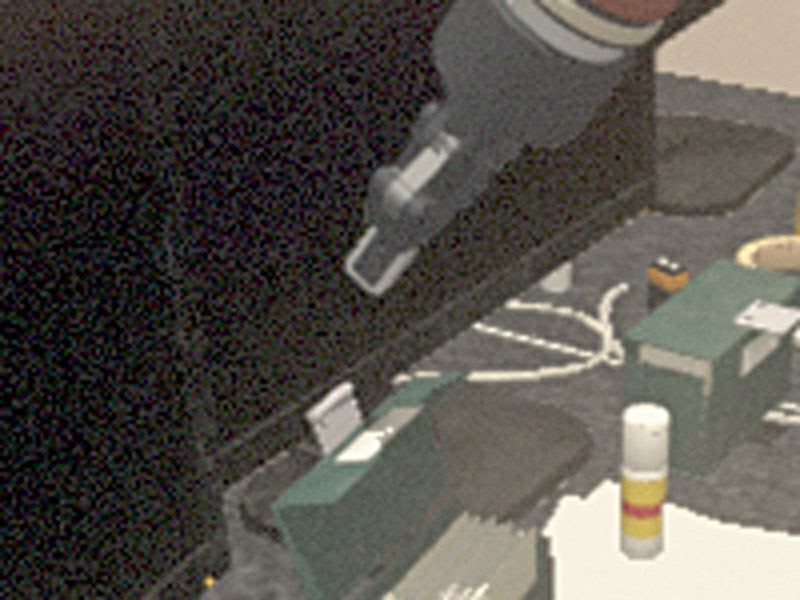

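The picture shows the closed fingers (tip near zoom 370,275) above the open lid's tab (335,420), clear of the monitor. I go on over and behind the tab.

>>> arm_command:
  steps:
    - [[-0.007,0.021,0.001],[0,0,0],0]
    - [[-0.014,0.042,0.001],[0,0,0],0]
    - [[-0.022,0.063,0.002],[0,0,0],0]
    - [[-0.022,0.063,0.002],[0,0,0],0]

```text
t: 3.55
tool_pos: [0.6237, 0.1848, 0.2074]
tool_rot: [0.505, 1.854, -1.832]
contact_force: [-0.5, -0.3, 0.6]
opening: 0.0005
```

```bash
python3 plan.py .626 .186 .165 35 0.076 .02; python3 look.py scene s3 200 170 160 120;python3 look.py top t3 180 190 160 120
```

```text
t 3.55 tcp [0.6237 0.1848 0.2074] need 3 F [-0.51 -0.31  0.56] q [ 0.21 -0.21  1.98 -0.12  0.76  1.76]
[[[0.0075, 0.012, -0.0005], [-0.2, 0.2, -0.0], 0], [[0.0149, 0.0241, -0.0011], [-0.3, 0.4, -0.0], 0], [[0.0224, 0.0361, -0.0016], [-0.5, 0.6, -0.0], 0]]
scale 5.0
scale 5.0
```

View pics/s3.png

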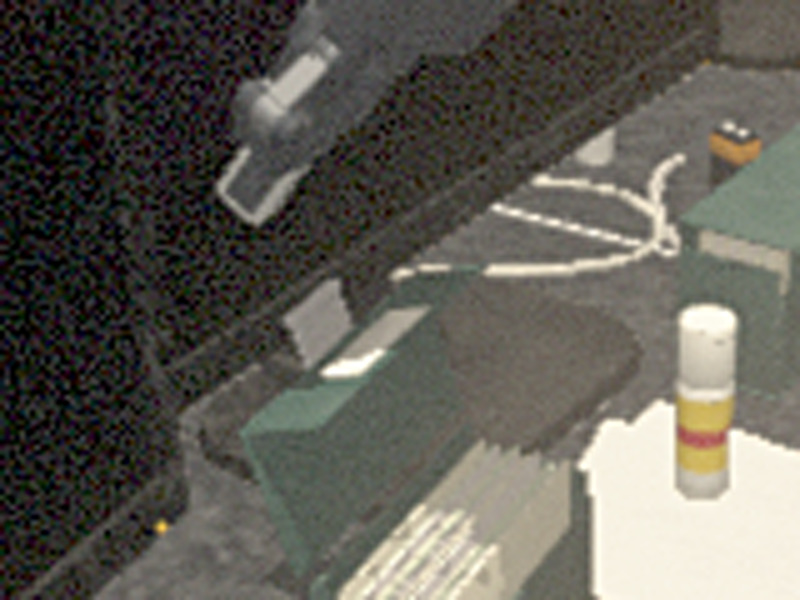

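View pics/t3.png

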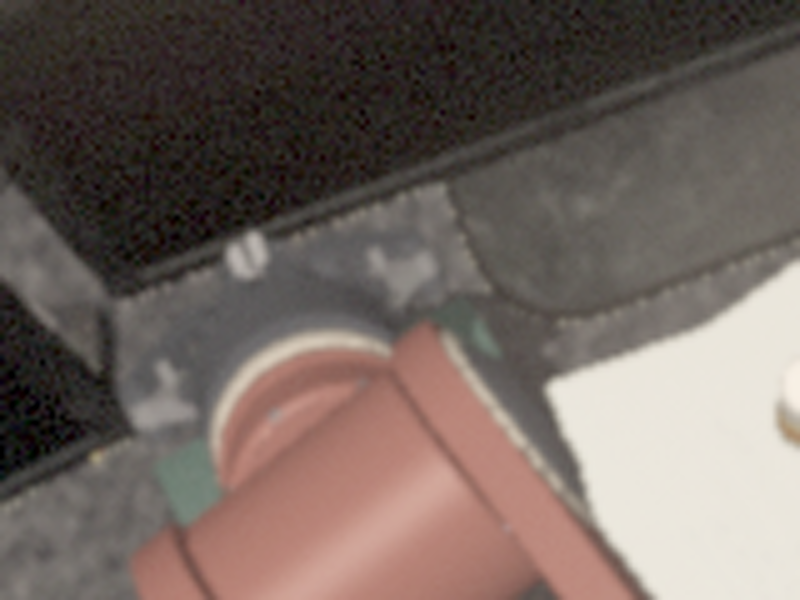

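>>> arm_command:
  steps:
    - [[0.007,0.012,0],[0,0,0],0]
    - [[0.015,0.024,-0.001],[0,0,0],0]
    - [[0.023,0.037,-0.001],[0,0,0],0]
    - [[0.023,0.037,-0.001],[0,0,0],0]

```text
t: 4.05
tool_pos: [0.6233, 0.1855, 0.1609]
tool_rot: [0.5, 1.856, -1.835]
contact_force: [-0.0, -0.0, -0.7]
opening: -0.0003
```

```bash
python3 plan.py .565 .18 .165 35 0.076 .012; python3 look.py scene s4 200 170 160 120
```

```text
t 4.05 tcp [0.6233 0.1855 0.1609] need 5 F [-0.01 -0.04 -0.69] q [ 0.21 -0.15  2.02 -0.14  0.68  1.78]
[[[0.0091, -0.0074, 0.0002], [-0.1, 0.1, 0.0], 0], [[0.0183, -0.0147, 0.0003], [-0.2, 0.3, 0.1], 0], [[0.0274, -0.0221, 0.0005], [-0.3, 0.4, 0.1], 0], [[0.0366, -0.0294, 0.0007], [-0.4, 0.5, 0.2], 0], [[0.0457, -0.0368, 0.0009], [-0.5, 0.6, 0.2], 0]]
scale 5.0
```

View pics/s4.png

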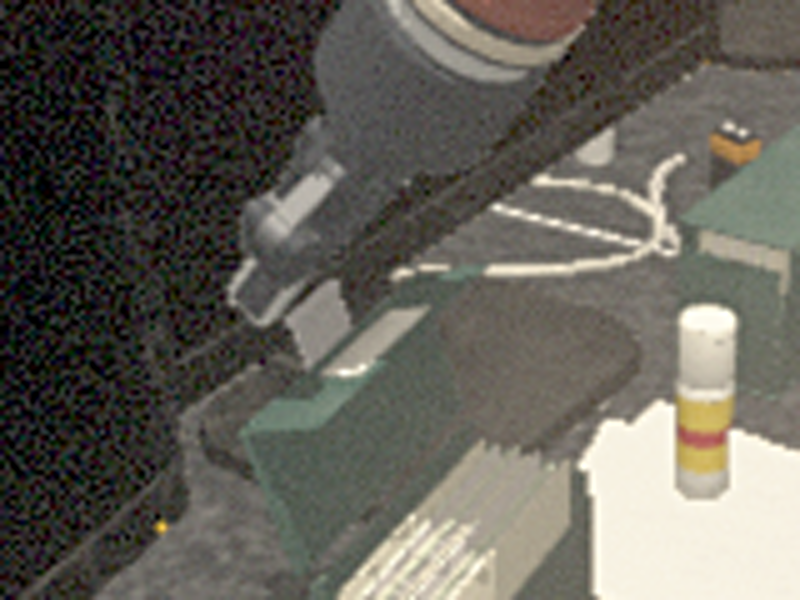

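>>> arm_command:
  steps:
    - [[0.008,-0.006,0],[0,0,0],0]
    - [[0.015,-0.012,0],[0,0,0],0]
    - [[0.022,-0.018,0],[0,0,0],0]
    - [[0.03,-0.024,0],[0,0,0],0]

```text
t: 4.5
tool_pos: [0.5859, 0.1828, 0.1672]
tool_rot: [0.505, 1.854, -1.831]
contact_force: [0.7, -0.4, 1.8]
opening: 0.0001
```

```bash
python3 plan.py .56 .18 .165 35 0.076 .012; python3 look.py scene s5 200 170 160 120
```

```text
t 4.5 tcp [0.5859 0.1828 0.1672] need 3 F [ 0.73 -0.41  1.79] q [ 0.22 -0.26  2.1  -0.14  0.7   1.79]
[[[0.0075, -0.0044, 0.0002], [-0.2, 0.2, -0.0], 0], [[0.015, -0.0088, 0.0005], [-0.3, 0.4, -0.0], 0], [[0.0226, -0.0132, 0.0007], [-0.5, 0.6, -0.1], 0]]
scale 5.0
```

View pics/s5.png

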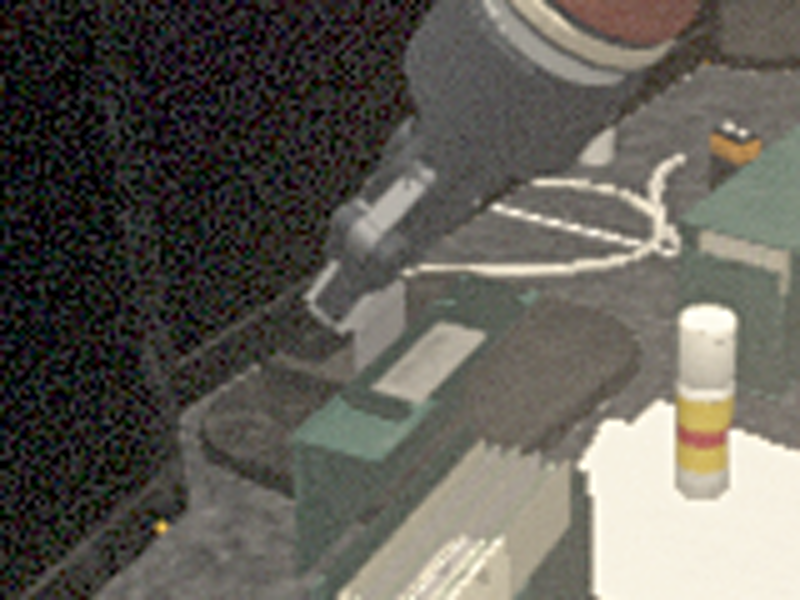

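The tab now stands nearly upright against the fingertip (zoom 375,320): the lid is about at its tipping point. I pull on a little.

>>> arm_command:
  steps:
    - [[0.007,-0.005,0],[0,0,0],0]
    - [[0.015,-0.01,0],[0,0,0],0]
    - [[0.022,-0.014,0],[0,0,0],0]
    - [[0.03,-0.02,0],[0,0,0],0]
    - [[0.03,-0.02,0],[0,0,0],0]

```text
t: 5.05
tool_pos: [0.5468, 0.1798, 0.1642]
tool_rot: [0.501, 1.856, -1.833]
contact_force: [0.6, 0.3, -0.2]
opening: -0.0001
```

```bash
python3 plan.py .54 .18 .22 35 0.076 .03; python3 look.py scene s6 200 170 160 120
```

```text
t 5.05 tcp [0.5468 0.1798 0.1642] need 2 F [ 0.56  0.31 -0.2 ] q [ 0.24 -0.36  2.18 -0.15  0.73  1.81]
[[[-0.0132, -0.0249, 0.0], [-0.2, 0.3, 0.1], 0], [[-0.0263, -0.0497, 0.0], [-0.5, 0.6, 0.2], 0]]
scale 5.0
```

View pics/s6.png

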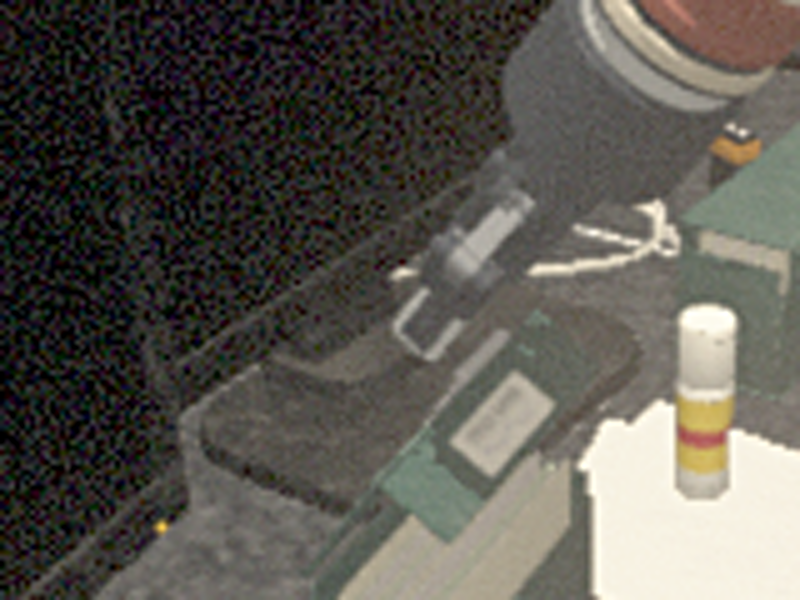

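>>> arm_command:
  steps:
    - [[-0.013,-0.025,0],[0,0,0],0]
    - [[-0.026,-0.05,0],[0,0,0],0]
    - [[-0.026,-0.05,0],[0,0,0],0]

```text
t: 5.4
tool_pos: [0.5428, 0.1807, 0.2269]
tool_rot: [0.51, 1.852, -1.825]
contact_force: [0.4, -0.2, 1.1]
opening: 0.0006
```

```bash
python3 plan.py .43 .05 .30 40 0.0; python3 look.py scene s7 200 170 160 120
```

```text
t 5.4 tcp [0.5428 0.1807 0.2269] need 4 F [ 0.41 -0.24  1.13] q [ 0.24 -0.44  2.14 -0.14  0.84  1.79]
[[[0.0146, -0.0324, 0.0305], [0.6, 1.0, 1.1], 0], [[0.0293, -0.0648, 0.061], [1.2, 2.0, 2.3], 0], [[0.0439, -0.0973, 0.0915], [1.7, 3.0, 3.4], 0], [[0.0586, -0.1297, 0.122], [2.3, 4.1, 4.5], 0]]
scale 5.0
```

View pics/s7.png

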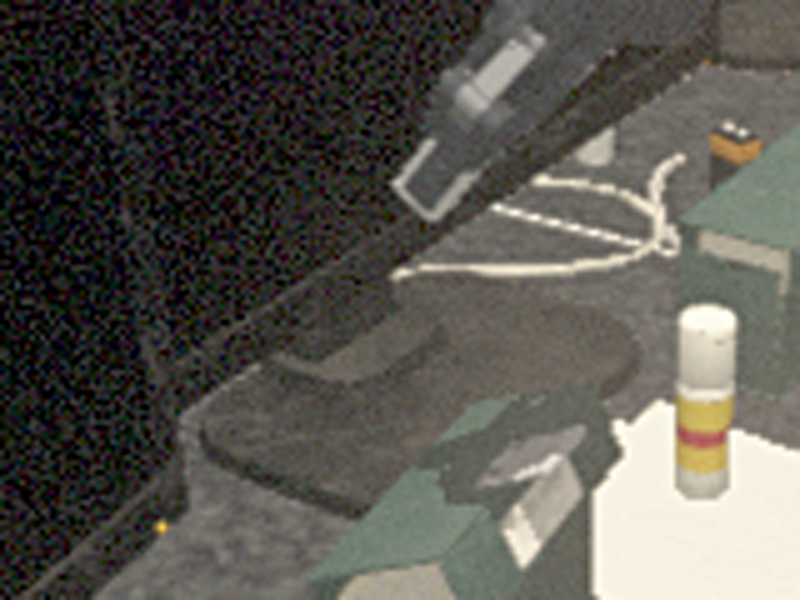

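>>> arm_command:
  steps:
    - [[0.015,-0.032,0.03],[0,1,1],0]
    - [[0.029,-0.065,0.061],[1,2,2],0]
    - [[0.044,-0.097,0.091],[2,3,3],0]
    - [[0.059,-0.13,0.122],[2,4,4],0]

```text
t: 5.85
tool_pos: [0.4343, 0.0512, 0.296]
tool_rot: [0.637, 1.833, -1.827]
contact_force: [-54.6, -8.2, 33.2]
opening: -0.0002
```

```bash
python3 plan.py .42 -.165 .20 45 -0.06; python3 look.py top t8 180 190 280 150
```

```text
t 5.85 tcp [0.4343 0.0512 0.296 ] need 5 F [-54.59  -8.18  33.23] q [-0.09 -1.01  2.35  0.07  1.14  1.46]
[[[0.0144, 0.013, 0.0432], [0.5, 0.6, 1.3], 0], [[0.0288, 0.026, 0.0865], [1.0, 1.1, 2.5], 0], [[0.0432, 0.039, 0.1297], [1.5, 1.7, 3.8], 0], [[0.0575, 0.052, 0.173], [2.1, 2.2, 5.1], 0], [[0.0719, 0.065, 0.2162], [2.6, 2.8, 6.4], 0]]
scale 2.857142857142857
```

View pics/t8.png

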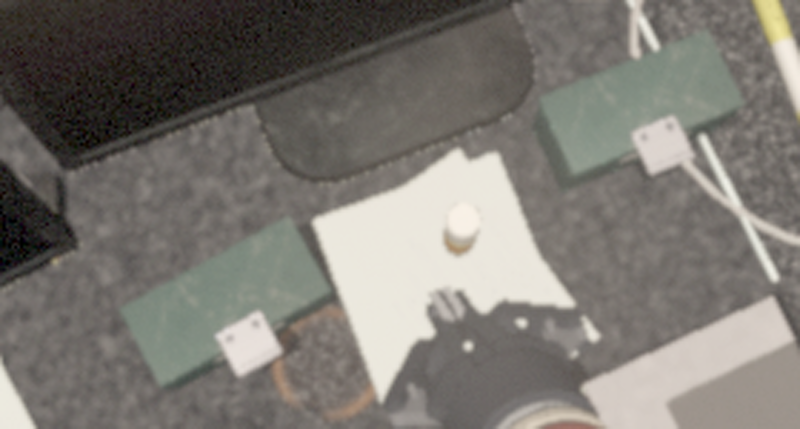

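```bash
python3 plan.py .52 0 .30 35 0.0 .03; python3 -c "
from station import ctrl
o=ctrl.get_obs(); print(o['q'],o['dq'],o['effort'],o['contact_force'])"
```

```text
t 5.9 tcp [0.4352 0.0462 0.2959] need 4 F [-1.78 -2.38 -0.34] q [-0.11 -1.01  2.34  0.07  1.14  1.46]
[[[-0.0172, 0.0124, 0.0115], [-0.0, -0.0, -0.9], 0], [[-0.0345, 0.0249, 0.023], [-0.1, -0.1, -1.8], 0], [[-0.0517, 0.0373, 0.0345], [-0.1, -0.1, -2.6], 0], [[-0.069, 0.0498, 0.046], [-0.1, -0.1, -3.5], 0]]
[-0.10642826 -1.00864003  2.34383813  0.07093365  1.13747625  1.45972082] [ 0.10669191  0.03165806  0.01103533 -0.06779116 -0.16627208  0.19202618] [  7.50391155  -9.17358667 -40.43349981   1.47775702  -1.5142297
  -0.31682683] [-1.78102152 -2.37538141 -0.33767254]
```

>>> arm_command:
  steps:
    - [[-0.017,0.012,0.012],[0,0,-1],0]
    - [[-0.034,0.025,0.023],[0,0,-2],0]
    - [[-0.052,0.037,0.034],[0,0,-3],0]
    - [[-0.069,0.05,0.046],[0,0,-3],0]

```text
t: 6.3
tool_pos: [0.5212, -0.0009, 0.2985]
tool_rot: [0.6, 1.868, -1.87]
contact_force: [-0.7, -0.8, 0.0]
opening: 0.0002
```

```bash
python3 plan.py .50 -.165 .22 38 -0.06 .03
```

```text
t 6.3 tcp [ 0.5212 -0.0009  0.2985] need 7 F [-0.71 -0.8   0.03] q [-0.21 -0.67  2.16  0.14  1.05  1.33]
[[[0.0089, 0.0074, 0.0235], [0.3, 0.4, 0.4], 0], [[0.0178, 0.0149, 0.0469], [0.6, 0.7, 0.7], 0], [[0.0267, 0.0223, 0.0704], [0.8, 1.1, 1.1], 0], [[0.0356, 0.0297, 0.0938], [1.1, 1.5, 1.5], 0], [[0.0445, 0.0371, 0.1173], [1.4, 1.8, 1.8], 0]]
```

>>> arm_command:
  steps:
    - [[0.009,0.007,0.024],[0,0,0],0]
    - [[0.018,0.015,0.047],[0,1,1],0]
    - [[0.027,0.022,0.07],[1,1,1],0]
    - [[0.036,0.03,0.094],[1,1,1],0]
    - [[0.044,0.037,0.117],[1,2,2],0]

```text
t: 6.8
tool_pos: [0.506, -0.1188, 0.2408]
tool_rot: [0.671, 1.855, -1.867]
contact_force: [-0.8, -0.7, -0.2]
opening: -0.0
```

```bash
python3 plan.py .47 -.165 .20 38 -0.06 .03
```

```text
t 6.8 tcp [ 0.506  -0.1188  0.2408] need 3 F [-0.8  -0.72 -0.21] q [-0.54 -0.65  2.25  0.36  0.98  0.97]
[[[0.0172, 0.0039, 0.016], [0.3, 0.2, 0.2], 0], [[0.0344, 0.0077, 0.032], [0.6, 0.3, 0.5], 0], [[0.0515, 0.0116, 0.048], [1.0, 0.5, 0.7], 0]]
```

>>> arm_command:
  steps:
    - [[0.017,0.004,0.016],[0,0,0],0]
    - [[0.034,0.008,0.032],[1,0,0],0]
    - [[0.052,0.012,0.048],[1,0,1],0]
    - [[0.052,0.012,0.048],[1,0,1],0]

```text
t: 7.2
tool_pos: [0.4675, -0.1655, 0.1944]
tool_rot: [0.691, 1.837, -1.877]
contact_force: [0.8, 0.1, -0.3]
opening: 0.0002
```

```bash
python3 plan.py .445 -.165 .14 38 -0.06 .02; python3 look.py top t9 330 180 160 120; python3 look.py scene s9 300 160 160 120
```

```text
t 7.2 tcp [ 0.4675 -0.1655  0.1944] need 3 F [ 0.84  0.11 -0.26] q [-0.71 -0.69  2.36  0.46  0.98  0.76]
[[[0.0171, 0.0097, 0.0002], [0.0, 0.1, 0.0], 0], [[0.0341, 0.0193, 0.0004], [0.0, 0.1, 0.0], 0], [[0.0512, 0.029, 0.0007], [0.0, 0.2, 0.0], 0]]
scale 5.0
scale 5.0
```

View pics/t9.png

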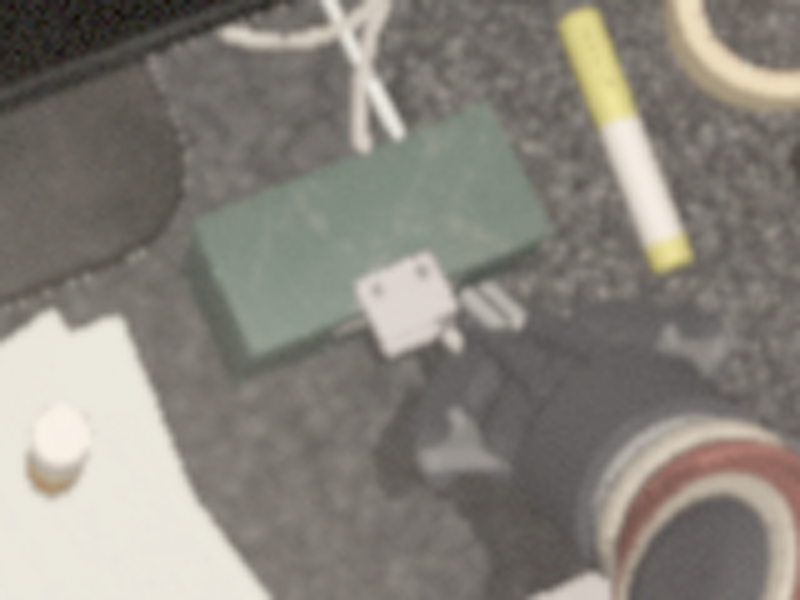

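View pics/s9.png

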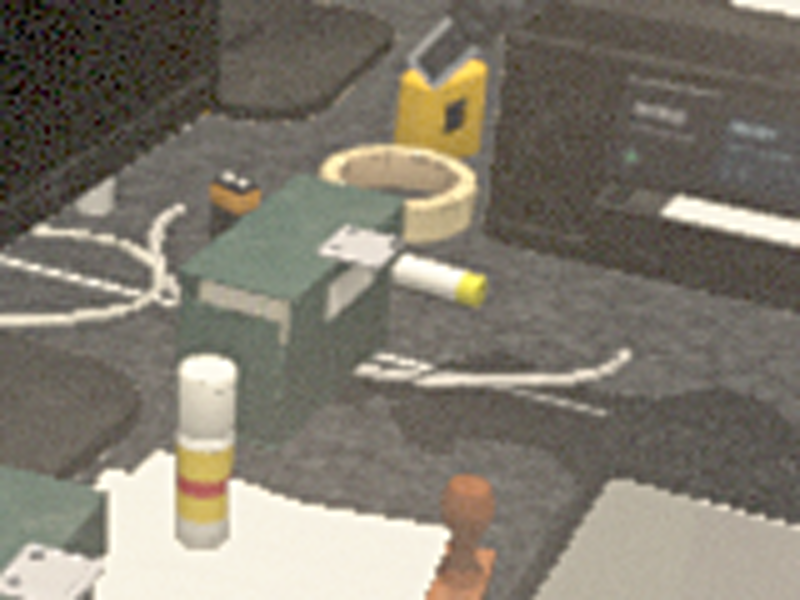

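```bash
python3 -c "
from h import *
print(back('top',415,245.4,.092),back('top',408.6,234.2,.092))
print(back('scene',300+367/5,160+258/5,.092), back('scene',300+355/5,160+230/5,.092))
p=(.531,-.1679,-.0623); print(lidpt(p,0,.091,.002,0),lidpt(p,0,.066,.002,0))
print(proj('top',np.array([.4675,-.1655,.1944])),[330+490/5,180+305/5])
"
```

```text
[ 0.48040983 -0.17021392  0.092     ] [ 0.50864253 -0.1688733   0.092     ]
[ 0.48661964 -0.1588033   0.092     ] [ 0.50501798 -0.18720388  0.092     ]
[ 0.47510864 -0.16441346  0.092     ] [ 0.50006014 -0.16596995  0.092     ]
[424.67842736 240.55023463] [428.0, 241.0]
```

>>> arm_command:
  steps:
    - [[0.017,0.01,0],[0,0,0],0]
    - [[0.034,0.019,0],[0,0,0],0]
    - [[0.05,0.028,0],[0,0,0],0]
    - [[0.05,0.028,0],[0,0,0],0]

```text
t: 7.7
tool_pos: [0.4468, -0.1626, 0.1428]
tool_rot: [0.689, 1.837, -1.875]
contact_force: [0.9, 1.1, -0.0]
opening: -0.0002
```

```bash
python3 plan.py .445 -.167 .062 38 -0.06 .02
```

```text
t 7.7 tcp [ 0.4468 -0.1626  0.1428] need 5 F [ 0.92  1.13 -0.  ] q [-0.75 -0.71  2.45  0.51  0.93  0.67]
[[[0.0102, 0.0125, 0.0009], [0.0, 0.1, -0.0], 0], [[0.0204, 0.0251, 0.0018], [0.1, 0.1, -0.0], 0], [[0.0306, 0.0376, 0.0026], [0.1, 0.2, -0.0], 0], [[0.0408, 0.0501, 0.0035], [0.1, 0.3, -0.0], 0], [[0.051, 0.0627, 0.0044], [0.1, 0.3, -0.0], 0]]
```

>>> arm_command:
  steps:
    - [[0.01,0.013,0.001],[0,0,0],0]
    - [[0.02,0.025,0.002],[0,0,0],0]
    - [[0.031,0.038,0.003],[0,0,0],0]
    - [[0.031,0.038,0.003],[0,0,0],0]

```text
t: 8.1
tool_pos: [0.4455, -0.1646, 0.0925]
tool_rot: [0.687, 1.841, -1.874]
contact_force: [-0.2, -0.4, 0.7]
opening: -0.0002
```

```bash
python3 plan.py .448 -.167 .062 38 -0.06 .02
```

```text
t 8.1 tcp [ 0.4455 -0.1646  0.0925] need 2 F [-0.23 -0.38  0.72] q [-0.75 -0.62  2.49  0.57  0.82  0.57]
[[[0.0083, 0.0128, 0.0011], [0.1, 0.1, 0.1], 0], [[0.0167, 0.0257, 0.0023], [0.3, 0.3, 0.1], 0]]
```

>>> arm_command:
  steps:
    - [[0.008,0.013,0.001],[0,0,0],0]
    - [[0.017,0.026,0.002],[0,0,0],0]
    - [[0.017,0.026,0.002],[0,0,0],0]

```text
t: 8.4
tool_pos: [0.4481, -0.1661, 0.0611]
tool_rot: [0.686, 1.844, -1.873]
contact_force: [0.4, -0.1, -0.7]
opening: 0.0001
```

```bash
python3 plan.py .478 -.167 .062 38 -0.06 .01;  python3 look.py scene s10 300 160 160 120
```

```text
t 8.4 tcp [ 0.4481 -0.1661  0.0611] need 3 F [ 0.37 -0.13 -0.71] q [-0.75 -0.53  2.5   0.63  0.74  0.5 ]
[[[-0.0081, 0.0059, -0.0002], [0.1, 0.1, 0.1], 0], [[-0.0161, 0.0118, -0.0004], [0.3, 0.2, 0.1], 0], [[-0.0242, 0.0177, -0.0006], [0.4, 0.3, 0.2], 0]]
scale 5.0
```

View pics/s10.png

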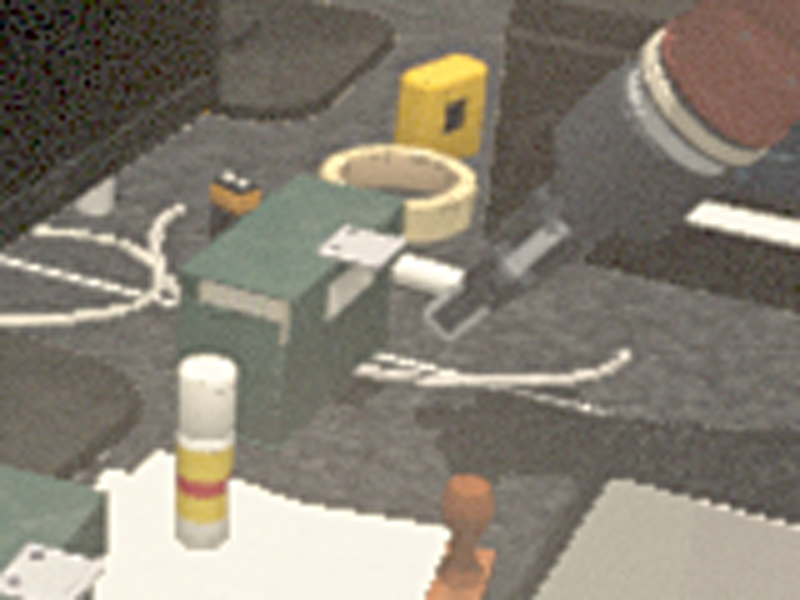

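>>> arm_command:
  steps:
    - [[-0.008,0.006,0],[0,0,0],0]
    - [[-0.016,0.012,0],[0,0,0],0]
    - [[-0.023,0.017,0],[0,0,0],0]
    - [[-0.023,0.017,0],[0,0,0],0]

```text
t: 8.85
tool_pos: [0.4787, -0.1686, 0.065]
tool_rot: [0.687, 1.839, -1.872]
contact_force: [-0.0, -0.8, -0.8]
opening: -0.0001
```

```bash
python3 plan.py .482 -.167 .09 38 -0.06 .01;  python3 look.py scene s11 320 170 120 90
```

```text
t 8.85 tcp [ 0.4787 -0.1686  0.065 ] need 3 F [-0.03 -0.83 -0.79] q [-0.7  -0.43  2.43  0.63  0.68  0.53]
[[[-0.006, -0.0059, -0.0006], [0.1, 0.1, -0.0], 0], [[-0.0119, -0.0118, -0.0012], [0.2, 0.2, -0.0], 0], [[-0.0179, -0.0177, -0.0017], [0.3, 0.4, -0.0], 0]]
scale 6.666666666666667
```

View pics/s11.png

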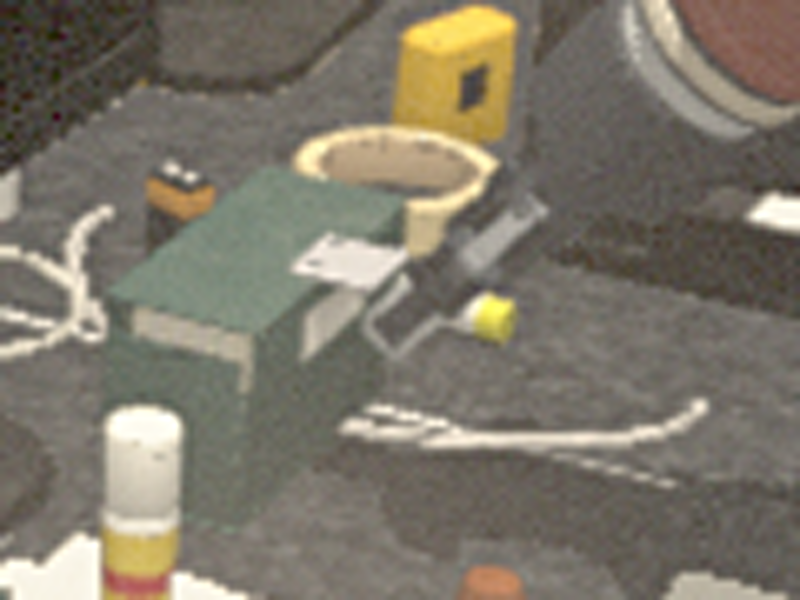

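```bash
cat > arc.py <<'E'
import sys; from plan import *
# several waypoints in one call, <=5 rows
wps=[tuple(map(float,a.split(','))) for a in sys.argv[1:]]
o=ctrl.get_obs(); p0=np.array(o["tool_pos"]); r0=R.from_rotvec(o["tool_rot"])
print(round(o["t"],2),p0.round(4),np.round(o["q"],2),json.dumps([[[round(float(v),3) for v in r0.inv().apply(np.array(w)-p0)],[0,0,0],0] for w in wps]))
E
python3 arc.py .480,-.168,.076 .482,-.168,.086 .485,-.1685,.096 .489,-.169,.106 .495,-.169,.115
```

```text
8.9 [ 0.478  -0.1683  0.0643] [-0.7  -0.43  2.43  0.63  0.68  0.53] [[[-0.009, -0.008, -0.0], [0, 0, 0], 0], [[-0.016, -0.015, -0.0], [0, 0, 0], 0], [[-0.025, -0.021, -0.0], [0, 0, 0], 0], [[-0.034, -0.026, 0.0], [0, 0, 0], 0], [[-0.045, -0.029, -0.0], [0, 0, 0], 0]]
```

>>> arm_command:
  steps:
    - [[-0.009,-0.008,0],[0,0,0],0]
    - [[-0.016,-0.015,0],[0,0,0],0]
    - [[-0.025,-0.021,0],[0,0,0],0]
    - [[-0.034,-0.026,0],[0,0,0],0]
    - [[-0.034,-0.026,0],[0,0,0],0]

```text
t: 9.4
tool_pos: [0.4903, -0.1698, 0.1087]
tool_rot: [0.689, 1.835, -1.872]
contact_force: [-0.6, 0.6, 0.5]
opening: 0.0002
```

```bash
python3 arc.py  .495,-.169,.115 .501,-.1695,.123 .509,-.17,.131 .517,-.1705,.138 .525,-.171,.143;  python3 look.py scene s12 320 170 120 90
```

```text
9.4 [ 0.4903 -0.1698  0.1087] [-0.68 -0.48  2.38  0.55  0.75  0.63] [[[-0.008, -0.002, -0.001], [0, 0, 0], 0], [[-0.017, -0.005, -0.001], [0, 0, 0], 0], [[-0.028, -0.006, -0.001], [0, 0, 0], 0], [[-0.039, -0.007, -0.001], [0, 0, 0], 0], [[-0.048, -0.006, -0.001], [0, 0, 0], 0]]
scale 6.666666666666667
```

View pics/s12.png

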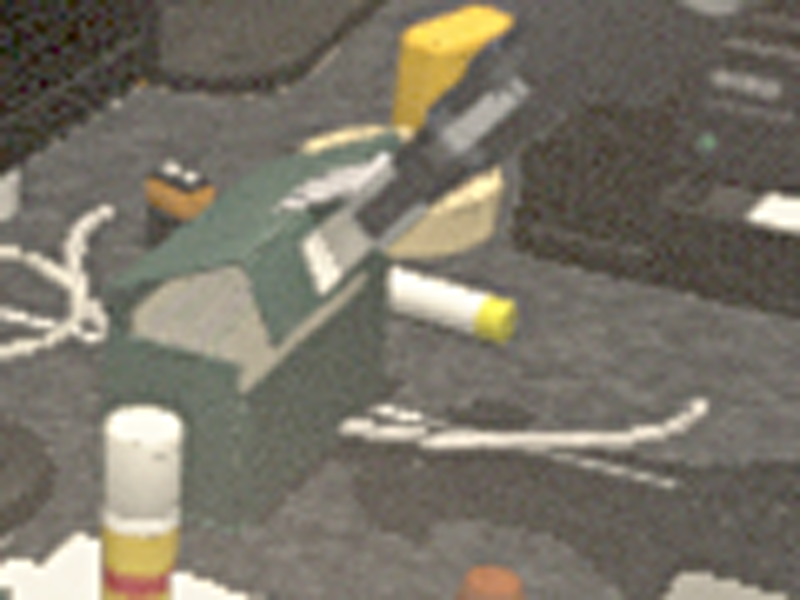

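The lid is riding up on the fingertips (apron clear of the body, tab on the finger at zoom 340,190); the box has not moved. On along the arc.

>>> arm_command:
  steps:
    - [[-0.008,-0.002,0],[0,0,0],0]
    - [[-0.017,-0.005,0],[0,0,0],0]
    - [[-0.028,-0.006,0],[0,0,0],0]
    - [[-0.039,-0.007,0],[0,0,0],0]
    - [[-0.048,-0.006,0],[0,0,0],0]

```text
t: 9.95
tool_pos: [0.525, -0.1715, 0.1432]
tool_rot: [0.688, 1.835, -1.872]
contact_force: [-2.5, -0.8, 1.3]
opening: 0.0
```

```bash
python3 arc.py  .533,-.1715,.149 .540,-.172,.153 .548,-.172,.156  .556,-.172,.158 .565,-.172,.159;  python3 look.py scene s13 320 160 120 90
```

```text
9.95 [ 0.525  -0.1715  0.1432] [-0.62 -0.43  2.28  0.5   0.77  0.73] [[[-0.01, 0.0, -0.0], [0, 0, 0], 0], [[-0.018, 0.002, -0.0], [0, 0, 0], 0], [[-0.026, 0.004, -0.001], [0, 0, 0], 0], [[-0.034, 0.008, -0.001], [0, 0, 0], 0], [[-0.041, 0.012, -0.002], [0, 0, 0], 0]]
scale 6.666666666666667
```

View pics/s13.png

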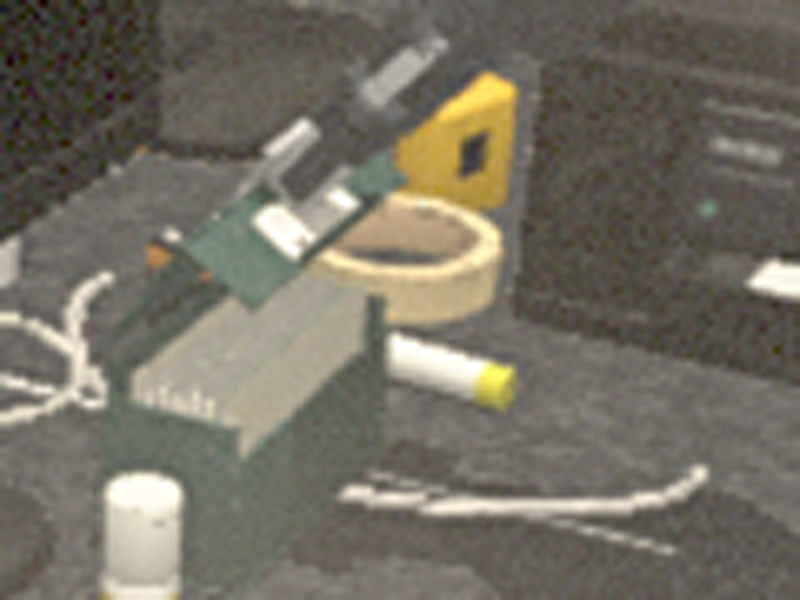

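```bash
python3 arc.py  .531,-.1715,.152 .538,-.172,.159 .546,-.172,.164  .554,-.172,.167 .562,-.172,.168
```

```text
10.0 [ 0.526  -0.1719  0.1445] [-0.62 -0.43  2.28  0.5   0.77  0.73] [[[-0.009, -0.003, -0.001], [0, 0, 0], 0], [[-0.018, -0.004, -0.0], [0, 0, 0], 0], [[-0.028, -0.003, -0.001], [0, 0, 0], 0], [[-0.036, -0.0, -0.001], [0, 0, 0], 0], [[-0.043, 0.004, -0.002], [0, 0, 0], 0]]
```

>>> arm_command:
  steps:
    - [[-0.009,-0.003,0],[0,0,0],0]
    - [[-0.018,-0.004,0],[0,0,0],0]
    - [[-0.028,-0.003,0],[0,0,0],0]
    - [[-0.036,0,0],[0,0,0],0]
    - [[-0.043,0.004,0],[0,0,0],0]

```text
t: 10.5
tool_pos: [0.5631, -0.1738, 0.1685]
tool_rot: [0.69, 1.833, -1.871]
contact_force: [-0.9, -0.5, -0.8]
opening: 0.0001
```

```bash
python3 arc.py  .566,-.172,.168 .572,-.173,.168 .578,-.173,.167  .584,-.173,.167;  python3 look.py scene s14 320 160 120 90
```

```text
10.5 [ 0.5631 -0.1738  0.1685] [-0.57 -0.35  2.19  0.46  0.76  0.8 ] [[[-0.002, 0.002, -0.002], [0, 0, 0], 0], [[-0.007, 0.006, -0.001], [0, 0, 0], 0], [[-0.011, 0.01, -0.002], [0, 0, 0], 0], [[-0.015, 0.014, -0.002], [0, 0, 0], 0]]
scale 6.666666666666667
```

View pics/s14.png

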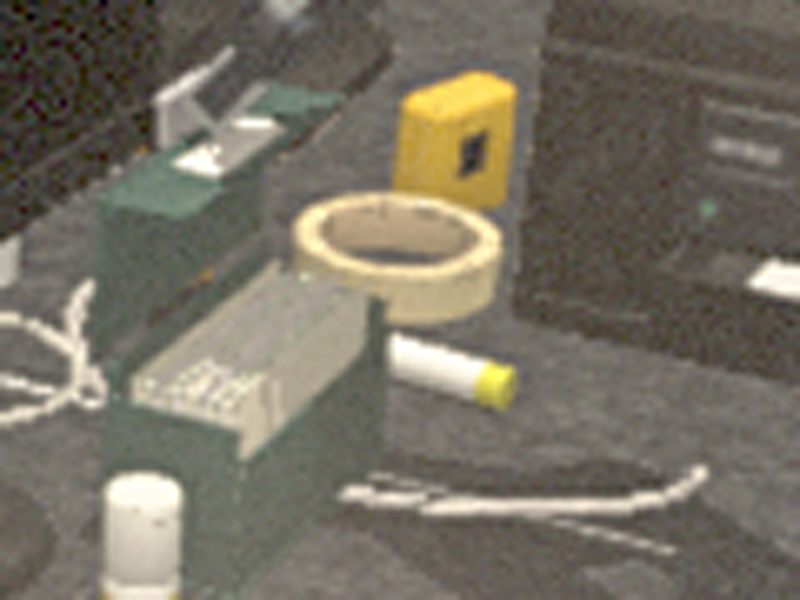

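>>> arm_command:
  steps:
    - [[-0.004,0.004,0],[0,0,0],0]
    - [[-0.008,0.007,0],[0,0,0],0]
    - [[-0.012,0.011,0],[0,0,0],0]
    - [[-0.012,0.011,0],[0,0,0],0]
    - [[-0.012,0.011,0],[0,0,0],0]

```text
t: 11.05
tool_pos: [0.58, -0.1747, 0.1674]
tool_rot: [0.69, 1.833, -1.871]
contact_force: [-0.6, 0.1, 0.4]
opening: -0.0
```

```bash
python3 arc.py  .57,-.172,.19 .56,-.173,.215 .545,-.173,.24  .53,-.172,.26;  python3 look.py scene s15 320 160 120 90
```

```text
11.05 [ 0.58   -0.1747  0.1674] [-0.56 -0.3   2.15  0.46  0.74  0.81] [[[-0.006, -0.024, -0.002], [0, 0, 0], 0], [[-0.014, -0.05, -0.001], [0, 0, 0], 0], [[-0.018, -0.079, 0.0], [0, 0, 0], 0], [[-0.018, -0.104, 0.0], [0, 0, 0], 0]]
scale 6.666666666666667
```

View pics/s15.png

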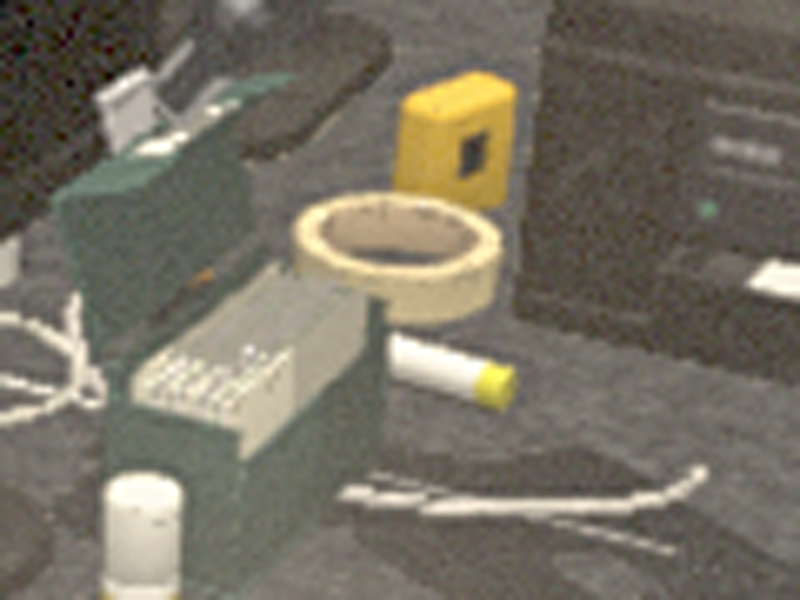

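The lid has fallen back (tab at zoom 130,110 leaning away from the fingertip). I withdraw along the finger's axis.

>>> arm_command:
  steps:
    - [[0.002,-0.02,0],[0,0,0],0]
    - [[0.002,-0.04,0],[0,0,0],0]
    - [[0,-0.06,0],[0,0,0],0]
    - [[0,-0.08,0],[0,0,0],0]
    - [[0,-0.08,0],[0,0,0],0]

```text
t: 11.6
tool_pos: [0.5307, -0.1728, 0.2336]
tool_rot: [0.694, 1.826, -1.871]
contact_force: [0.8, 0.0, 0.6]
opening: -0.0002
```

```bash
python3 look.py scene s16 210 150 240 180;  python3 look.py top t16 180 160 320 200; python3 plan.py .53 -.18 .23 38 0
```

```text
scale 3.3333333333333335
scale 2.5
t 11.7 tcp [ 0.5304 -0.1721  0.2303] need 1 F [ 0.25 -0.55 -0.24] q [-0.62 -0.52  2.19  0.43  0.92  0.84]
[[[0.0002, 0.0003, 0.0079], [-2.0, -2.2, -0.4], 0]]
```

View pics/s16.png

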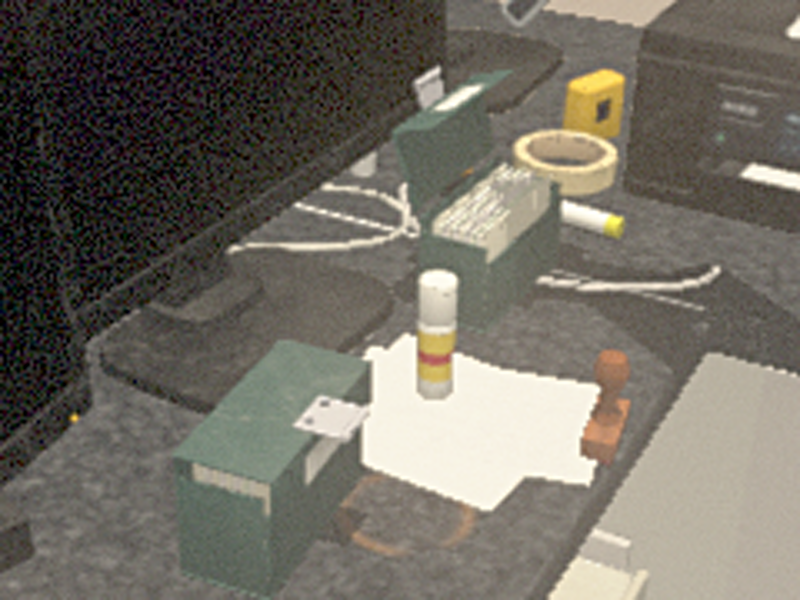

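View pics/t16.png

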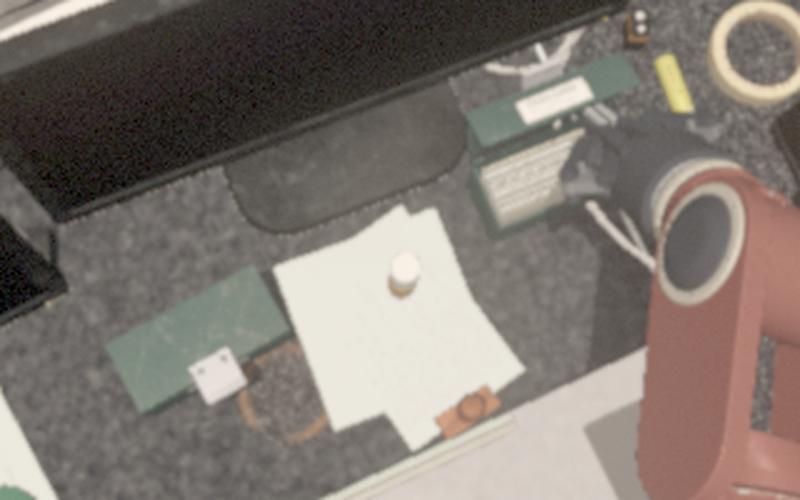

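Run:
```python
from h import *
b=(.531,-.1679,-.0623);a=(.5259,.1792,.0761)
for th in(1.6,1.8,1.9): print("b",th,proj("scene",lidpt(b,th,.077,.003,0)),"seen",210+428*.3,150+88*.3, proj("top",lidpt(b,th,.077,.003,0)),"seen",180+542*.4,160+68*.4)
for th in(0,.06,.15): print("a",th,proj("scene",lidpt(a,th,.077,.003,0)),"seen",210+332*.3,150+417*.3,proj("top",lidpt(a,th,.077,.003,0)),"seen",180+218*.4,160+375*.4)
from station import ctrl
o=ctrl.get_obs(); print(o["t"],o["tool_pos"],o["contact_force"]); print(ctrl.finish_job())
```

```text
b 1.6 [347.00335241 176.95388785] seen 338.4 176.4 [401.46742575 198.49374662] seen 396.8 187.2
b 1.8 [341.88045499 176.68843136] seen 338.4 176.4 [398.43811305 192.38517984] seen 396.8 187.2
b 1.9 [339.4197306  176.97770699] seen 338.4 176.4 [396.90988432 189.64165395] seen 396.8 187.2
a 0 [311.26464617 275.20639683] seen 309.6 275.1 [268.15727881 310.36989878] seen 267.2 310.0
a 0.06 [311.13268516 273.25886812] seen 309.6 275.1 [267.88859878 310.00004242] seen 267.2 310.0
a 0.15 [310.69822079 270.28155443] seen 309.6 275.1 [267.36890781 309.2269122 ] seen 267.2 310.0
11.7 [ 0.5304049  -0.17213962  0.23029107] [ 0.25264457 -0.54845081 -0.24012057]
the job is handed in; nothing more can be done
None
```

The left box's open lid (box_a) is now shut. The right box's lid (box_b) was flipped up by its thumb tab and rests open past upright. I handed the job in at 11.7 s of the 56 s allowed.

**How it was done:** I hooked the closed fingertips behind box_a's tab and pulled the lid forward until it fell shut. For box_b I lifted the tab from underneath and followed the hinge arc until the lid fell back on its stop.

**Last checks:**
- **Lid angles:** in both camera views the tabs sit within about 1–3 px of where lids at 0 rad (box_a) and 1.9 rad (box_b) should appear. The left lid's angle can only be read to a few hundredths of a radian, so I inferred the 0.06 rad limit rather than measured it.
- **Boxes and bystanders:** neither box visibly shifted. The glue stick, stamp, battery and highlighter look unmoved. I did not check the clip tin, eraser or torch one by one, but the arm never came near where they are said to stand.
- **Contact:** the fingers end clear of everything, with under 1 N on the wrist. While pushing the lids the measured force stayed below about 3 N.

**One disagreement:** during the move between the boxes, joint 2 ran to the end of its range (−1.01 rad). The wrist sensor showed a brief reading of about 64 N and was back to a few newtons 0.05 s later. I put this down to the sudden stop in free air. It was below the 120 N limit, and the joint read −1.009 against its −1.01 limit.

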